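# Lock a carton away in the swing-lid box

### The arm

A 6-joint arm with a two-finger parallel gripper is mounted at the origin on a cart in front of the work surface, level with it; the furniture and walls round the work are solid. World frame = base frame: x ahead of the robot, y to its left, z up, the work surface at z = 0. Lengths are in m, angles in rad, forces in N, time in s.
With the tool pointing down it reaches from about 0.3 to 0.875 m from the base axis. Payload 6.4 kg.
Tool frame: the origin (TCP) lies between the finger pads; the fingertips stand 8 mm ahead of it and the grasp point (between the pads) lies 11 mm behind it (ctrl.finger_overhang is the distance from the TCP to the fingertips, in m); z points along the fingers, y is the line along which they close (so a half turn about z gives the same grasp; the last joint's range is limited). The gripper opens to 85 mm and grips with 20 to 120 N. Pads are 22 mm wide; open, the fingers measure 114 mm over their backs; the gripper's body (76 mm by 85 mm) begins 54 mm behind the grasp point. The pads swing forward as they close: fully open they stand 13 mm farther back than shut.
Start: joints at [0.957, 0.181, 1.607, -0, 1.354, -0.206], TCP at [0.228, 0.528, 0.239] pointing down, gripper open.
Joint ranges: [-2.99, 2.99], [-0.89, 2.07], [0.3, 2.58], [-1.14, 4.28], [0, 2.63], [-3.12, 3.12]. Speed limits (rad/s): [2.57, 2.57, 3.01, 3.14, 3.14, 3.14].

### API

Orientations are given as a unit quaternion [w, x, y, z].
In Python, from bench import ctrl, camera gives the robot as it stands.
- The arm moves only by the shell command python3 -m pendant 'ROWS' [OPENING]. ROWS is JSON, a list of rows, each a list of 6 numbers: the shift along the world's x, y, z normalised to -1 to 1, where 1 is 200 mm, then the turn, a rotation vector about the world's x, y, z normalised to -1 to 1, where 1 is pi/2 rad. In form: [[dx, dy, dz, rx, ry, rz], ...]. A call has exactly 10 rows; each row shifts and turns the commanded pose from where the row before left it; what a row does not reach is not made up. A row lasts 1/8 s, in which the tool goes at most 62.5 mm and 10.7 degrees, less where a joint would pass 70% of its speed; a pose out of reach is approached as far as the arm can. A call with a number of a shift or a turn outside -1 to 1 is refused whole. A call with a gripper value outside its range is refused whole. OPENING is the opening, from -1 (shut) to 1 (fully open), set as the call begins (- or left out, the last holds). The fingers move at their own pace and stop on an object; the grip force is fixed at half the most. Time passes only in rows, so rows that do not move let the fingers close, or fill a call up. It gives the time, the measured TCP pose, the force, the opening and the grip force at its end, in the units of the state.
- ctrl.get_obs(): the state, without advancing time (a new reading comes with each control period).
- camera(name): name is "scene" or "top" or "wrist"; returns a dict with "color" (420x560x3 uint8, blue, green, red), "fx", "fy", "cx", "cy" (pixels), "xyz" and "rotation" of the camera in the world; the wrist camera has in their place "hand_eye" (4x4, takes a point from camera to tool coordinates, whose origin is the TCP and whose axes are the flange's). Camera axes: x right, y down, z forward; pixel columns grow to the right and rows downward; lengths in m; the calibration is good to about 2 mm. The wrist camera is an equidistant fisheye: a pixel r from the principal point sees the ray r / f radians off the axis. A picture is of the moment at which its call begins: read the wrist's pose just before it. There is no depth.
- ctrl.hand_in(): hands the job in; it is judged then, once.
The state is a dict: "time_s": time; "q": joint angles; "dq": joint speeds; "joint_efforts": joint torques, N m; "eef_pos": TCP position; "eef_rot": TCP orientation; "wrist_force": force on the tool from outside, world axes, zero at the start; "torque": the same for the moment, N m; "opening": opening from 0.0 (shut) to 1.0 (fully open); "grasp_force": force on a finger pad.
Only numpy, scipy, OpenCV 4.12 (cv2) and the standard library are available. Lean on these libraries where they do the work, as an engineer would, in place of code of your own. Each camera call takes 0.05 s, during which the arm holds its last target. There are 200 camera calls.

### The job

Put the flat white medicine carton away in the grey lock box. Push the box's thick lid near its free end so that it swings round on its corner pin, about a quarter turn, until the pocket is fully uncovered; lay the carton flat on the pocket floor and let go; push the lid back round until it is fully shut; then lift the flat-bladed key out of its stand, turn it to match the slot in the lid and lower it fully home through the lid into the box, and let go. Leave the two tablet bottles and the green-and-white carton where they are.

Things in the scene. Friction and masses are not known exactly. Their poses are not given: they have to be found in the camera images.
- lockbox: Fixed grey box, 128 (x) x 184 (y) x 50 mm high without lid; small 4 mm high feet stick out 14 mm at both x sides. Origin: centre of underside. From its +y end (robot's left): solid block y=+92 to +70 with the pivot pin at (-53, +81) mm; open pocket y=+70 to -52, x=-60 to +60; solid lock block y=-52 to -92 with a slot in its top. Yaw up to about 0.3 rad.
- pocket_floor (a point): Centre of the pocket's inner floor, which is 4 mm above the worktop; 120 mm (x) by 122 mm (y), 46 mm deep to the box's rim. Axes as lockbox.
- box_slot (a point): Centre of the mouth of the slot in the top of the lock block, 50 mm above the worktop: 29 mm along the box's x, 13 mm along its y, 45 mm deep. Axes as lockbox.
- lid (a joint): Angle of the lid about the upright pin, rad: 0 fully shut (hard stop), growing anticlockwise seen from above, 1.75 at its open stop. At 1.57 the pocket is fully uncovered. Stiff hinge (about 0.12 N m): it stays where it is left. The lid swings level, 1 mm above the box.
- lid_pin (a point): Pin axis at the lid's top face, 67 mm above the worktop (screw head 5 mm higher). Axes turn with the lid, equal to the box's when shut. The lid is a solid grey slab 16 mm thick (underside at 51 mm), too wide to grip, spanning x=-11 to +117, y=-173 to +11 mm here; free end y=-173. Pushing its x=-11 side toward +x opens it; pushing its x=+117 side toward -x closes it.
- lid_slot (a point): Centre of the slot through the lid at its top face (53 mm, -153 mm from the pin in the lid's frame): 29 mm along the lid's x, 13 mm along its y, straight over the box's slot when the lid is shut.
- key_stand: Grey block 60 x 44 x 50 mm with a foot 84 x 60 x 6 mm, fixed, with a slot like the lid's along its x in which the key stands upright. Origin: centre of its underside. It and the carton change places between starts.
- key_grip (a point): Centre of the key's black head: 50 (its x) x 14 (y) x 36 mm high, z up. Under it a steel blade 24 (x) x 8 (y) mm, 45 mm long, last 8 mm stepped down to 18 x 4; foot 63 mm below this point, head's underside 18 mm below. The head rests on the stand's top; fully home in the box it rests on the lid (point 18 mm above the lid's top). Both ways round alike. 80 g; 2.5 mm play; tilts in a light grip.
- carton_center (a point): Centre of the flat white medicine carton with a small blue mark: 50 mm (its x) by 105 mm (its y) by 30 mm high, lying on the worktop, about 80 g. The centre is 15 mm above its underside.
- bottle_tall: Bystander: white tablet bottle, 37 mm across, 82 mm high; origin at the centre of its underside.
- bottle_small: Bystander: white tablet bottle, 30 mm across, 65 mm high; origin at the centre of its underside.
- green_carton: Bystander: green-and-white medicine carton on edge, 35 x 90 x 52 mm high; origin at the centre of its underside.
Mind the look-alikes: they are no part of the job. What is shaped like the part that bears key_grip but orange is not meant.

How it is judged:
By the outcome, as a careful person would: the job done as asked, in the order asked, and still so for the second after the job is handed in, with the robot touching nothing.
It also fails if it takes over 72 s, if anything falls off the work surface, if the arm or the gripper's body presses on something with over 40 N, if the wrist force passes 120 N, or if a joint passes its speed limit or range.

## Working session

There is one attempt and no reset: what is moved stays moved. The work goes in short steps, Python scripts to look and compute and a shell command to move; the robot and the scene stay as the last step left them, time stands still between calls to the robot, and variables do not carry over. Pictures are saved under pics/ and viewed, at most 10 in all, crops included, and the job is handed in when it is done.

```bash
mkdir -p pics; ls; python3 - <<'E'
from bench import ctrl,camera
import cv2
for n in("top","scene"):
    c=camera(n); cv2.imwrite(f"pics/{n}0.png",c["color"]); print(n,c["fx"],c["fy"],c["cx"],c["cy"],c["xyz"],c["rotation"])
o=ctrl.get_obs();print(o["time_s"],o["eef_pos"],o["eef_rot"],o["opening"])
E
```

```text
pics
top 390.417658630677 390.417658630677 278.22731574058764 208.56084776879499 [0.48226795 0.00940625 1.10359421] [ 0.02280628 -0.70492289  0.70817491 -0.03243291]
scene 494.1275636867344 494.1275636867344 283.40592448056526 203.49237432999368 [ 0.51528797 -1.00008703  0.83453353] [-0.43945233  0.89792188 -0.0218138   0.0119205 ]
0.1 [0.22775546 0.52744308 0.23846668] [-3.26078089e-04  2.02519378e-01  9.79277929e-01 -7.30636797e-04] 0.9988823516554799
```

View pics/top0.png

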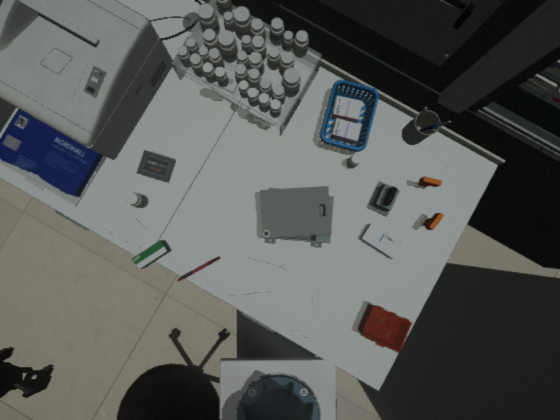

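View pics/scene0.png

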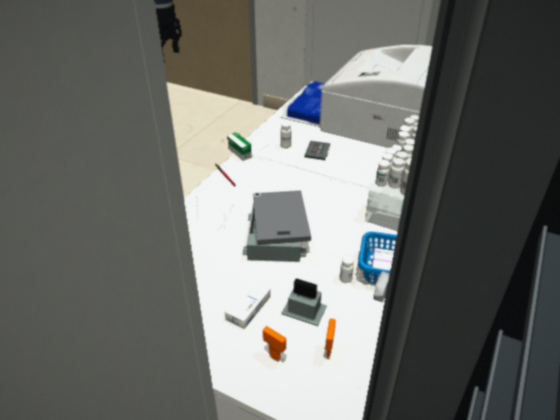

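```bash
cat > h.py <<'E'
import numpy as np,cv2
from bench import ctrl,camera
from scipy.spatial.transform import Rotation as R
def rq(q): return R.from_quat([q[1],q[2],q[3],q[0]])
def ray(c,px,obs=None):
    px=np.atleast_2d(np.array(px,float)); x=(px[:,0]-c["cx"])/c["fx"]; y=(px[:,1]-c["cy"])/c["fy"]
    if "hand_eye" in c:
        r=np.hypot(x,y); s=np.where(r>1e-9,np.sin(r)/np.maximum(r,1e-9),1)
        d=np.c_[x*s,y*s,np.cos(r)]; H=np.array(c["hand_eye"]); W=rq(obs["eef_rot"])
        return W.apply(H[:3,3])+np.array(obs["eef_pos"]), W.apply(d@H[:3,:3].T)
    rot=np.array(c["rotation"]); M=rq(rot) if rot.size==4 else R.from_matrix(rot)
    return np.array(c["xyz"]), M.apply(np.c_[x,y,np.ones(len(x))])
def plane(c,px,z,obs=None):
    o,d=ray(c,px,obs); return o+d*((z-o[2])/d[:,2])[:,None]
def shot(name,f):
    o=ctrl.get_obs(); c=camera(name); cv2.imwrite(f,c["color"]); return c,o
E
python3 - <<'E'
from h import *
im=cv2.imread("pics/top0.png")[140:290,240:450]
cv2.imwrite("pics/top0c.png",cv2.resize(cv2.convertScaleAbs(im,alpha=1.5),(798,570),interpolation=cv2.INTER_CUBIC))
E
```

```text
(no output)
```

View pics/top0c.png

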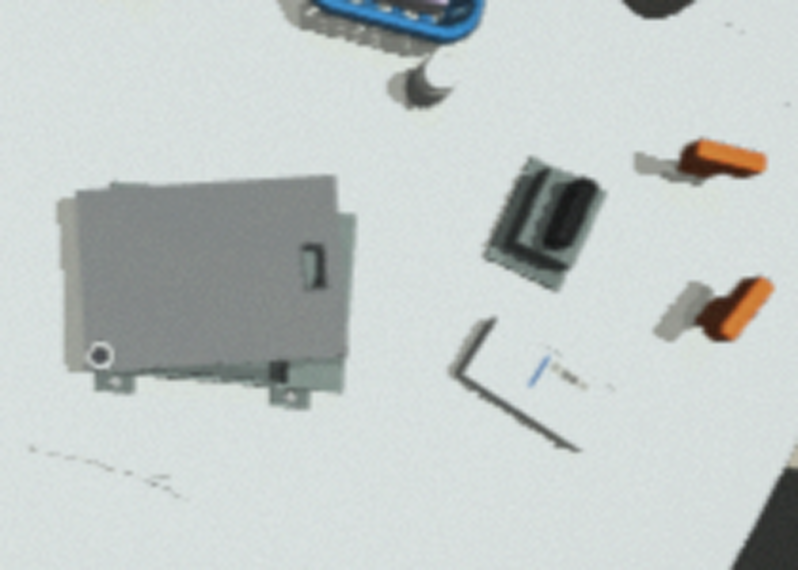

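```bash
python3 - <<'E'
from h import *
c=camera("top"); np.set_printoptions(precision=4,suppress=True)
f=lambda p:np.array(p)/3.8+[240,140]
P=lambda n,p,z:print(n,plane(c,f(p),z)[:,:2].tolist() if 0 else plane(c,f(p),z)[:,:2].round(4))
P("pin",[99,355],.072)
P("lid TL TR BR",[[78,190],[335,176],[346,355]],.067)
P("lidslot",[313,266],.067)
P("box BR, R top",[[343,392],[356,213]],.05)
P("stand foot corners T,L,B,R",[[530,157],[485,258],[558,291],[606,190]],.006)
P("head top",[[590,190],[558,240]],.086)
P("blue mark",[540,370],.03)
P("carton corners(top z) ",[[495,320],[463,372],[580,450]],.03)
P("small bottle",[425,95],.03)
s=camera("scene");
print("carton scene", plane(s,[[228,317],[260,286],[270,294],[240,323]],.03)[:,:2])
E
```

```text
pin [[0.4974 0.0276]]
lid TL TR BR [[ 0.6133  0.0421]
 [ 0.6227 -0.1391]
 [ 0.4966 -0.1449]]
lidslot [[ 0.5591 -0.1226]]
box BR, R top [[ 0.4707 -0.1448]
 [ 0.5982 -0.1561]]
stand foot corners T,L,B,R [[ 0.6448 -0.2943]
 [ 0.569  -0.2588]
 [ 0.5442 -0.3126]
 [ 0.6197 -0.3507]]
head top [[ 0.6097 -0.3133]
 [ 0.575  -0.2901]]
blue mark [[ 0.4856 -0.291 ]]
carton corners(top z)  [[ 0.522  -0.2591]
 [ 0.4844 -0.235 ]
 [ 0.4279 -0.3184]]
small bottle [[ 0.6874 -0.2115]]
carton scene [[ 0.4364 -0.3389]
 [ 0.5029 -0.2568]
 [ 0.524  -0.2809]
 [ 0.4612 -0.3554]]
```

```bash
python3 -m pendant '[[0.1,-0.29,0,0,0,-0.1],[0.1,-0.29,0,0,0,-0.1],[0.1,-0.29,0,0,0,-0.1],[0.1,-0.29,0,0,0,-0.1],[0.1,-0.29,0,0,0,-0.1],[0.1,-0.29,0,0,0,-0.1],[0.1,-0.29,0,0,0,-0.1],[0.1,-0.29,0,0,0,0],[0.1,-0.29,0,0,0,0],[0.1,-0.29,0,0,0,0]]' -1; python3 - <<'E'
from h import *
o=ctrl.get_obs(); print(ctrl.finger_overhang, rq(o["eef_rot"]).as_matrix().round(3),o["q"])
c,o=shot("wrist","pics/w1.png"); print(c["fx"],c["cx"],c["cy"],np.array(c["hand_eye"]).round(3))
E
```

```text
time_s: 1.45
eef_pos: [0.4283, -0.0542, 0.2395]
eef_rot: [0.0, 0.685, 0.729, 0.0]
wrist_force: [0.9, 1.0, 1.2]
opening: -0.004
grasp_force: 0.0
0.008 [[-0.063  0.998  0.001]
 [ 0.998  0.063 -0.   ]
 [-0.     0.001 -1.   ]] [-4.02516192e-01 -1.56591897e-01  1.94759055e+00  2.65263005e-04
  1.34967036e+00 -4.65507769e-01]
325.19226210127806 282.7754381337918 209.80557939101695 [[-0.001 -0.949 -0.314  0.081]
 [ 1.    -0.001 -0.001 -0.   ]
 [ 0.    -0.314  0.949 -0.135]
 [ 0.     0.     0.     1.   ]]
```

View pics/w1.png

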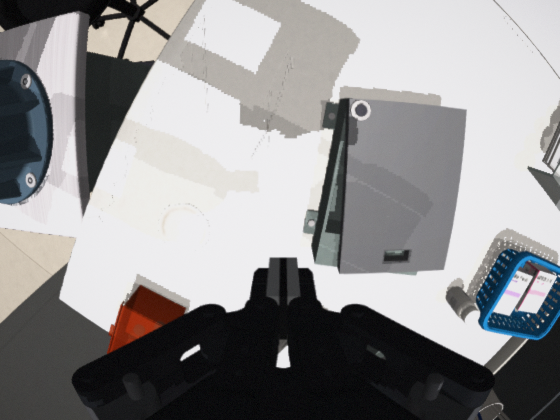

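```bash
python3 - <<'E'
from h import *
np.set_printoptions(precision=4,suppress=True)
o=ctrl.get_obs(); c=camera("wrist")
P=lambda n,p,z:print(n,plane(c,p,z,o)[:,:2])
P("pin",[361,110],.072);P("slot",[397,255],.067);P("near edge",[[347,98],[340,272],[443,268],[466,110]],.067)
E
```

```text
pin [[0.4986 0.0216]]
slot [[ 0.5601 -0.1274]]
near edge [[ 0.4853  0.0317]
 [ 0.498  -0.1501]
 [ 0.6241 -0.1436]
 [ 0.6149  0.0376]]
```

```bash
python3 -m pendant '[[0.065,-0.2,0,0,0,0],[0.065,-0.19,0,0,0,0],[0,0,-0.22,0,0,0],[0,0,-0.22,0,0,0],[0,0,-0.22,0,0,0],[0,0,-0.22,0,0,0],[0,0,0,0,0,0],[0.06,0,0,0,0,0],[0.06,0,0,0,0,0],[0,0,0,0,0,0]]'
python3 -m pendant '[[0.116,-0.005,0,0,0,0.094],[0.116,0.011,0,0,0,0.094],[0.112,0.028,0,0,0,0.094],[0.107,0.045,0,0,0,0.094],[0.1,0.06,0,0,0,0.094],[0.09,0.074,0,0,0,0.094],[0.078,0.086,0,0,0,0.094],[0.064,0.097,0,0,0,0.094],[0.049,0.105,0,0,0,0.094],[0.033,0.111,0,0,0,0.094]]'
```

```text
time_s: 2.8
eef_pos: [0.4804, -0.1308, 0.0651]
eef_rot: [0.002, 0.684, 0.729, 0.001]
wrist_force: [-0.3, 0.1, 0.4]
opening: -0.002
grasp_force: 0.0
time_s: 4.05
eef_pos: [0.6521, -0.0075, 0.0643]
eef_rot: [0.001, 0.013, 1.0, -0.0]
wrist_force: [1.4, -0.2, -0.2]
opening: 0.001
grasp_force: 0.5
```

```bash
python3 -m pendant '[[0,-0.1,0,0,0,0],[0,0,0.29,0,0,-0.115],[0,0,0.29,0,0,-0.115],[0,0,0.29,0,0,-0.115],[-0.14,-0.22,0,0,0,-0.115],[-0.14,-0.22,0,0,0,-0.115],[-0.14,-0.22,0,0,0,-0.115],[-0.14,-0.22,0,0,0,-0.115],[-0.15,-0.24,0,0,0,-0.115],[-0.15,-0.24,0,0,0,-0.115]]' 1
python3 -m pendant '[[0,0,0,0,0,-0.11],[0,0,0,0,0,-0.11],[0,0,0,0,0,-0.11],[0,0,0,0,0,0],[0,0,0,0,0,0],[0,0,0,0,0,0],[0,0,0,0,0,0],[0,0,0,0,0,0],[0,0,0,0,0,0],[0,0,0,0,0,0]]'
python3 - <<'E'
from h import *
c,o=shot("wrist","pics/w2.png"); t,_=shot("top","pics/top2.png")
im=t["color"][110:280,200:420]
a=cv2.resize(cv2.convertScaleAbs(im,alpha=1.4),(440,340)); b=cv2.resize(c["color"],(360,270))
cv2.imwrite("pics/w2c.png",np.hstack([c["color"][:,:,:], cv2.copyMakeBorder(cv2.resize(cv2.convertScaleAbs(im,alpha=1.4),(240,186)),0,234,0,0,cv2.BORDER_CONSTANT)]))
E
```

```text
time_s: 5.3
eef_pos: [0.4772, -0.302, 0.238]
eef_rot: [0.001, 0.74, 0.673, -0.0]
wrist_force: [0.8, -0.6, 0.4]
opening: 0.999
grasp_force: 0.0
time_s: 6.55
eef_pos: [0.479, -0.2997, 0.2373]
eef_rot: [-0.0, 0.885, 0.465, -0.0]
wrist_force: [0.4, -0.2, 1.3]
opening: 0.997
grasp_force: 0.0
```

View pics/w2c.png

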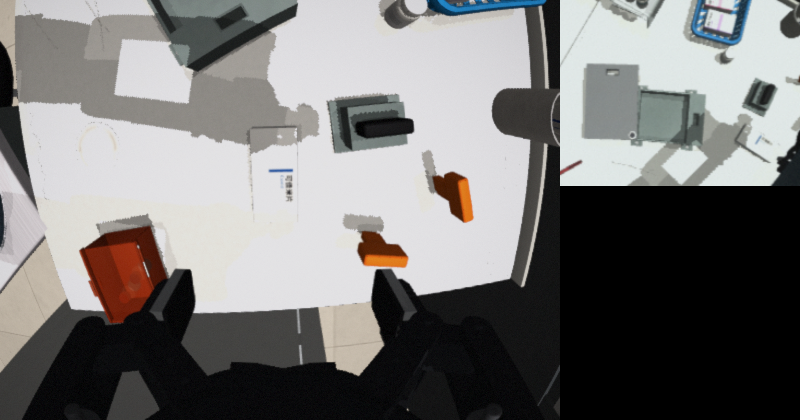

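```bash
python3 - <<'E'
from h import *
np.set_printoptions(precision=4,suppress=True)
im=cv2.imread("pics/w2.png")[110:240,230:330].astype(float)
o=np.clip((im-200)*5,0,255).astype(np.uint8)
cv2.imwrite("pics/w2d.png",cv2.resize(o,(460,598),interpolation=cv2.INTER_NEAREST))
t,c=camera("top"),None
E
```

```text
(no output)
```

View pics/w2d.png

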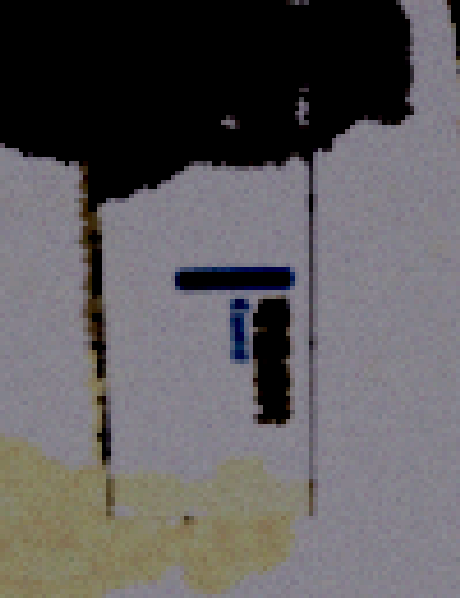

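```bash
python3 - <<'E'
from h import *
np.set_printoptions(precision=4,suppress=True)
im=cv2.imread("pics/w2.png").astype(int).sum(2)
print(im[118:138,262:268].mean(1).round(), im[118:138,283:290].mean(1).round())
o=ctrl.get_obs(); c=camera("wrist")
p=plane(c,[[253.9,222],[298,222],[298,130],[251.5,130],[298,145],[251.7,153.5]],.03,o)[:,:2]; print(p)
d=p[2]-p[1]; print(np.hypot(*d),np.hypot(*(p[0]-p[1])),np.degrees(np.arctan2(d[1],d[0])),p[:4].mean(0))
print("key",plane(c,[[357,128],[413,125],[413,120],[370,119]],.086,o)[:,:2])
M=rq(o["eef_rot"]).as_matrix();print(np.degrees(np.arctan2(M[1,1],M[0,1])))
E
```

```text
[415. 417. 414. 413. 414. 414. 412. 406. 323. 276. 374. 428. 434. 433.
 436. 435. 434. 435. 434. 432.] [453. 453. 459. 461. 463. 460. 442. 387. 284. 328. 477. 501. 502. 502.
 502. 499. 499. 503. 504. 501.]
[[ 0.4253 -0.3191]
 [ 0.466  -0.3473]
 [ 0.5232 -0.2626]
 [ 0.4833 -0.2348]
 [ 0.5142 -0.2758]
 [ 0.4689 -0.2553]]
0.10218311275486744 0.049553659748699914 55.971155002252 [ 0.4744 -0.2909]
key [[ 0.5682 -0.2852]
 [ 0.6156 -0.3111]
 [ 0.618  -0.3072]
 [ 0.5828 -0.2847]]
-34.61073594289298
```

```bash
python3 -m pendant '[[-0.022,0.045,0,0,0,0],[0,0,-0.25,0,0,0],[0,0,-0.25,0,0,0],[0,0,-0.25,0,0,0],[0,0,-0.25,0,0,0],[0,0,-0.06,0,0,0],[0,0,-0.05,0,0,0],[0,0,0,0,0,0],[0,0,0,0,0,0],[0,0,0,0,0,0]]'
python3 -m pendant '[[0,0,0,0,0,0],[0,0,0,0,0,0],[0,0,0,0,0,0],[0,0,0,0,0,0],[0,0,0,0,0,0],[0,0,0,0,0,0],[0,0,0.1,0,0,0],[0,0,0.25,0,0,0],[0,0,0.25,0,0,0],[0,0,0,0,0,0]]' -1
python3 - <<'E'
from h import *
t,_=shot("top","pics/top3.png")
im=t["color"][130:270,200:400]
cv2.imwrite("pics/top3c.png",cv2.resize(cv2.convertScaleAbs(im,alpha=1.4),(800,560),interpolation=cv2.INTER_CUBIC))
E
```

```text
time_s: 8.0
eef_pos: [0.4753, -0.2914, 0.0166]
eef_rot: [0.001, 0.885, 0.465, 0.0]
wrist_force: [0.2, -0.0, 0.2]
opening: 1.002
grasp_force: 0.0
time_s: 9.25
eef_pos: [0.4771, -0.2929, 0.1409]
eef_rot: [0.004, 0.885, 0.465, 0.002]
wrist_force: [-0.3, -0.0, -1.0]
opening: 0.57
grasp_force: 62.5
```

View pics/top3c.png

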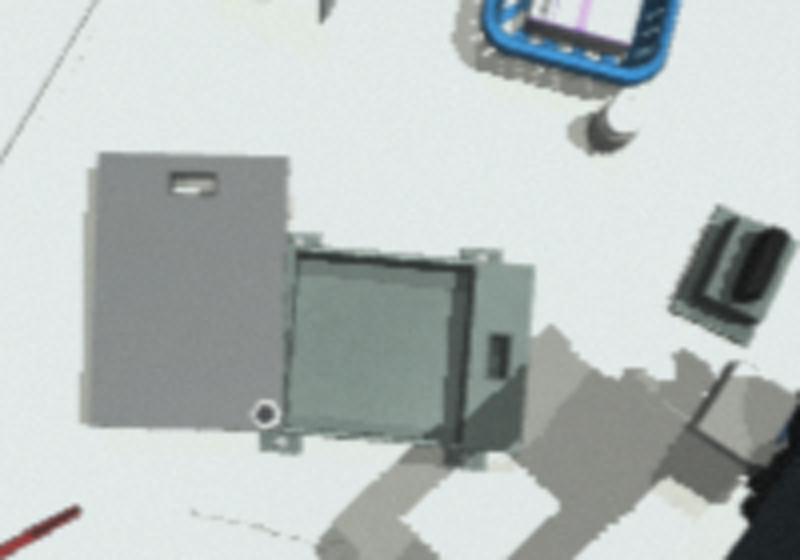

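```bash
python3 - <<'E'
from h import *
np.set_printoptions(precision=4,suppress=True)
c=camera("top"); f=lambda p:np.array(p)/4+[200,130]
p=plane(c,f([[298,252],[475,268],[463,440],[287,428]]),.05)[:,:2]; print(p,p.mean(0))
pin=plane(c,f([265,413]),.072)[0,:2]
s=plane(c,f([498,357]),.05)[0,:2];e=plane(c,f([[534,266],[522,452]]),.05)[:,:2]; print("pin",pin,"slot",s,e)
d=e[0]-e[1]; print("yaw edge",np.arctan2(d[1],d[0])); d=s-pin; print("yaw slot-pin",np.arctan2(d[1],d[0])-np.arctan2(-153,53),np.hypot(*d),np.hypot(53,153))
l=plane(c,f([[98,153],[288,157],[81,425]]),.067)[:,:2]; print(l); d=l[0]-l[2]; print("lid a",np.arctan2(d[1],d[0])+np.pi/2)
y=-.085; r=lambda x,yy:pin+np.array([x*np.cos(y)-yy*np.sin(y),x*np.sin(y)+yy*np.cos(y)])
print("pocket centre",r(.053,-.072)); print("slot",r(.053,-.153))
E
```

```text
[[ 0.6072  0.0047]
 [ 0.5958 -0.1154]
 [ 0.4794 -0.1058]
 [ 0.488   0.0127]] [ 0.5426 -0.051 ]
pin [0.4979 0.0271] slot [ 0.5352 -0.1302] [[ 0.597  -0.1556]
 [ 0.4711 -0.1455]]
yaw edge -0.080347797103633
yaw slot-pin -0.10022637447734994 0.16165642334972255 161.91973320136123
[[0.6724 0.1385]
 [0.6693 0.0112]
 [0.4906 0.1487]]
lid a 1.5147518296871294
pocket centre [ 0.5445 -0.0492]
slot [ 0.5377 -0.1299]
```

```bash
python3 -m pendant '[[0.067,0.243,0,0,0,0.082],[0.067,0.243,0,0,0,0.082],[0.067,0.243,0,0,0,0.082],[0.067,0.243,0,0,0,0.082],[0.067,0.245,0,0,0,0],[0,0,0,0,0,0],[0,0,-0.2,0,0,0],[0,0,-0.1,0,0,0],[0,0,0,0,0,0],[0,0,0,0,0,0]]'; python3 - <<'E'
from h import *
M=rq(ctrl.get_obs()["eef_rot"]).as_matrix();print(np.degrees(np.arctan2(M[1,1],M[0,1])),M[:,2])
E
```

```text
time_s: 10.6
eef_pos: [0.5416, -0.048, 0.0755]
eef_rot: [-0.0, 0.738, 0.675, -0.0]
wrist_force: [0.2, -0.8, -1.0]
opening: 0.572
grasp_force: 62.4
-5.137556317897407 [-2.31385061e-04 -5.65905664e-05 -9.99999972e-01]
```

```bash
python3 -m pendant '[[0.01,-0.005,-0.1,0,0,0],[0,0,-0.1,0,0,0],[0,0,-0.05,0,0,0],[0,0,-0.02,0,0,0],[0,0,0,0,0,0],[0,0,0,0,0,0],[0,0,0,0,0,0],[0,0,0,0,0,0],[0,0,0,0,0,0],[0,0,0,0,0,0]]'
python3 -m pendant '[[0,0,0,0,0,0],[0,0,0,0,0,0],[0,0,0,0,0,0],[0,0,0.05,0,0,0],[0,0,0.15,0,0,0],[0,0,0.3,0,0,0],[0,0,0.3,0,0,0],[0,0,0,0,0,0],[0,0,0,0,0,0],[0,0,0,0,0,0]]' 0.5
```

```text
time_s: 11.85
eef_pos: [0.5436, -0.0483, 0.0213]
eef_rot: [-0.0, 0.738, 0.675, -0.0]
wrist_force: [-0.7, 0.1, -0.8]
opening: 0.573
grasp_force: 62.4
time_s: 13.1
eef_pos: [0.5425, -0.048, 0.1797]
eef_rot: [-0.001, 0.738, 0.675, -0.001]
wrist_force: [-0.4, -0.2, 0.5]
opening: 0.75
grasp_force: 0.0
```

```bash
python3 -m pendant '[[0.114,0.218,0,0,0,0],[0.114,0.218,0,0,0,0],[0.114,0.218,0,0,0,0],[0.114,0.218,0,0,0,0],[0.114,0.218,0,0,0,0],[0,0,-0.29,0,0,0],[0,0,-0.28,0,0,0],[0,0,0,0,0,0],[0,-0.1,0,0,0,0],[0,0,0,0,0,0]]' -1
python3 - <<'E'
from h import *
im=shot("top","pics/top4.png")[0]["color"][90:250,180:380]
cv2.imwrite("pics/top4c.png",cv2.resize(cv2.convertScaleAbs(im,alpha=1.4),(750,600)))
E
```

```text
time_s: 14.35
eef_pos: [0.6601, 0.1476, 0.0707]
eef_rot: [0.002, 0.739, 0.674, 0.002]
wrist_force: [-0.2, 1.1, 1.3]
opening: 0.005
grasp_force: 0.0
```

View pics/top4c.png

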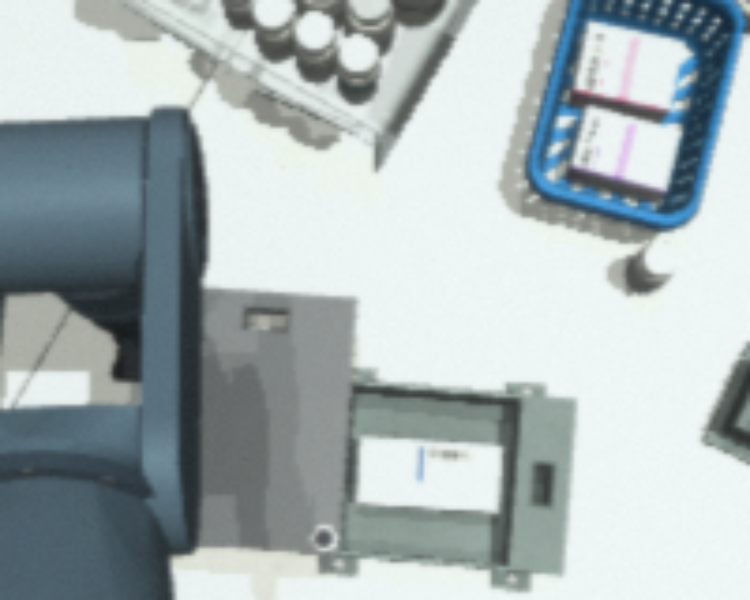

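```bash
python3 -m pendant '[[0,0.02,-0.035,0,0,0],[0.06,-0.165,0,0,0,-0.102],[0.062,-0.1445,0,0,0,-0.102],[0.0385,-0.153,0,0,0,-0.102],[0.0135,-0.157,0,0,0,-0.102],[-0.012,-0.157,0,0,0,-0.102],[-0.0365,-0.1535,0,0,0,-0.102],[-0.0605,-0.1455,0,0,0,-0.102],[-0.083,-0.134,0,0,0,-0.102],[-0.103,-0.119,0,0,0,-0.102]]'
python3 -m pendant '[[-0.05,-0.05,0,0,0,-0.05],[-0.05,-0.04,0,0,0,-0.05],[-0.02,-0.01,0,0,0,0],[0,0,0,0,0,0],[0,0,0,0,0,0],[0,0,0,0,0,0],[0,0,0,0,0,0],[0,0,0,0,0,0],[0,0,0,0,0,0],[0,0,0,0,0,0]]'
```

```text
time_s: 15.65
eef_pos: [0.6338, -0.1127, 0.0609]
eef_rot: [0.0, 1.0, 0.017, 0.001]
wrist_force: [1.2, 1.1, -0.0]
opening: -0.002
grasp_force: 0.3
time_s: 16.9
eef_pos: [0.61, -0.1319, 0.0606]
eef_rot: [-0.0, 0.998, -0.059, 0.001]
wrist_force: [4.4, 1.4, 3.5]
opening: 0.001
grasp_force: 2.4
```

```bash
python3 -m pendant '[[-0.01,0,0,0,0,0],[-0.01,0,0,0,0,0],[0,0,0,0,0,0],[0,0,0,0,0,0],[0,0,0,0,0,0],[0,0,0,0,0,0],[0,0,0,0,0,0],[0,0,0,0,0,0],[0,0,0,0,0,0],[0,0,0,0,0,0]]'
```

```text
time_s: 18.15
eef_pos: [0.6098, -0.132, 0.061]
eef_rot: [0.0, 0.998, -0.059, 0.005]
wrist_force: [20.0, 2.8, -8.5]
opening: 0.005
grasp_force: 9.8
```

```bash
python3 -m pendant '[[0.05,0,0,0,0,0],[0,0,0.25,0,0,0],[0,0,0.25,0,0,0],[0,0,0.25,0,0,0],[-0.15,-0.2,0.1,0,0,-0.1],[-0.15,-0.2,0,0,0,-0.1],[-0.15,-0.2,0,0,0,0],[0,-0.115,0,0,0,0],[0,0,0,0,0,0],[0,0,0,0,0,0]]' 0.0
python3 - <<'E'
from h import *
c,o=shot("wrist","pics/w5.png"); t,_=shot("top","pics/top5.png")
cv2.imwrite("pics/w5c.png",np.hstack([c["color"],cv2.copyMakeBorder(cv2.resize(cv2.convertScaleAbs(t["color"][170:260,240:350],alpha=1.4),(240,196)),0,224,0,0,cv2.BORDER_CONSTANT)]))
print(o["eef_pos"])
E
```

```text
time_s: 19.4
eef_pos: [0.5257, -0.2741, 0.2296]
eef_rot: [-0.001, 0.977, -0.214, -0.001]
wrist_force: [-0.2, 0.3, 0.2]
opening: 0.496
grasp_force: 0.0
[ 0.52566883 -0.27405227  0.22961551]
```

View pics/w5c.png

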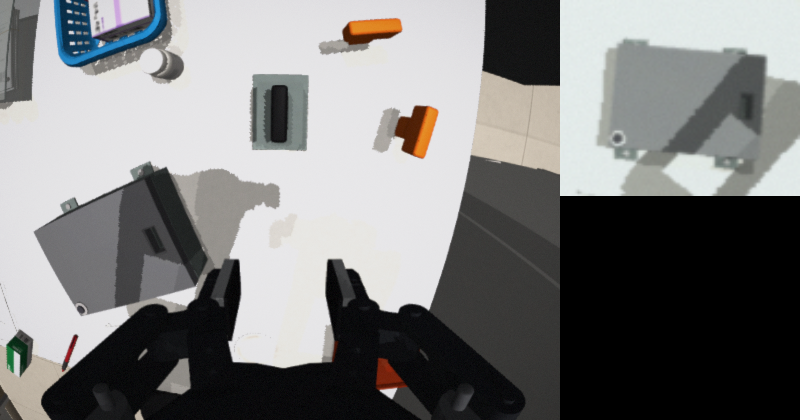

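```bash
python3 - <<'E'
from h import *
np.set_printoptions(precision=4,suppress=True)
im=cv2.imread("pics/w5.png"); o=ctrl.get_obs(); c=camera("wrist")
m=(im.max(2)[70:155,250:310]<28).astype(np.uint8); n,lab,st,ce=cv2.connectedComponentsWithStats(m); i=1+st[1:,4].argmax(); print(st[i])
ys,xs=np.where(lab==i); q=plane(c,np.c_[xs+250,ys+70],.086,o)[:,:2].astype(np.float32)
r=cv2.minAreaRect(q*1000); print(r)
print("head ends",plane(c,[[279,85],[279,143]],.086,o)[:,:2])
f=plane(c,[[252,75],[308,75],[307,151],[251,151]],.006,o)[:,:2]; print(f,f.mean(0)); d=f[0]-f[3]; print("stand yaw",np.degrees(np.arctan2(d[1],d[0])))
M=rq(o["eef_rot"]).as_matrix();print("tool y",np.degrees(np.arctan2(M[1,1],M[0,1])))
print("slot",plane(c,[154,239],.067,o)[:,:2],"pin",plane(c,[82,309],.072,o)[:,:2])
E
```

```text
[ 21  16  16  56 386]
((594.3238525390625, -300.6812438964844), (12.747956275939941, 47.23262405395508), 65.00756072998047)
head ends [[ 0.6164 -0.3113]
 [ 0.5712 -0.2904]]
[[ 0.6441 -0.291 ]
 [ 0.6187 -0.3458]
 [ 0.5422 -0.3102]
 [ 0.5683 -0.2538]] [ 0.5933 -0.3002]
stand yaw -26.112516165676873
tool y -114.61840575430887
slot [[ 0.5367 -0.1289]] pin [[0.4968 0.0245]]
```

```bash
python3 -m pendant '[[0.17,-0.067,0,0,0,0],[0.171,-0.067,0,0,0,0],[0,0,-0.25,0,0,0],[0,0,-0.2,0,0,0],[0,0,-0.2,0,0,0],[0,0,-0.15,0,0,0],[0,0,0,0,0,0],[0,0,0,0,0,0],[0,0,0,0,0,0],[0,0,0,0,0,0]]'
```

```text
time_s: 20.8
eef_pos: [0.5944, -0.3024, 0.0719]
eef_rot: [0.001, 0.977, -0.214, 0.001]
wrist_force: [-0.5, -0.9, 0.7]
opening: 0.5
grasp_force: 0.0
```

```bash
python3 -m pendant '[[0,0.006,-0.047,0,0,0],[0,0,0,0,0,0],[0,0,0,0,0,0],[0,0,0,0,0,0],[0,0,0,0,0,0],[0,0,0,0,0,0],[0,0,0,0,0,0],[0,0,0,0,0,0],[0,0,0,0,0,0],[0,0,0,0,0,0]]'
python3 -m pendant '[[0,0,0,0,0,0],[0,0,0,0,0,0],[0,0,0,0,0,0],[0,0,0,0,0,0],[0,0,0,0,0,0],[0,0,0,0,0,0],[0,0,0,0,0,0],[0,0,0,0,0,0],[0,0,0,0,0,0],[0,0,0,0,0,0]]' -1
```

```text
time_s: 22.05
eef_pos: [0.5936, -0.3006, 0.0609]
eef_rot: [-0.0, 0.977, -0.214, -0.0]
wrist_force: [-0.3, -1.1, -0.7]
opening: 0.498
grasp_force: 0.0
time_s: 23.3
eef_pos: [0.5937, -0.3007, 0.061]
eef_rot: [0.0, 0.977, -0.214, 0.0]
wrist_force: [1.9, 0.6, 1.6]
opening: 0.154
grasp_force: 59.0
```

```bash
python3 -m pendant '[[0,0,0.1,0,0,0],[0,0,0.15,0,0,0],[0,0,0.2,0,0,0],[0,0,0.2,0,0,0],[-0.07,0.215,0,0,0,0.055],[-0.07,0.215,0,0,0,0.055],[-0.07,0.215,0,0,0,0.055],[-0.07,0.215,0,0,0,0.055],[0,0,0,0,0,0],[0,0,0,0,0,0]]'
python3 - <<'E'
from h import *
np.set_printoptions(precision=4,suppress=True)
o=ctrl.get_obs(); M=rq(o["eef_rot"]).as_matrix();print("tool y",np.degrees(np.arctan2(M[1,1],M[0,1])))
c,o=shot("wrist","pics/w6.png"); s,_=shot("scene","pics/s6.png")
cv2.imwrite("pics/w6c.png",np.hstack([c["color"],cv2.copyMakeBorder(cv2.resize(s["color"][150:270,230:330],(240,288)),0,132,0,0,cv2.BORDER_CONSTANT)]))
E
```

```text
time_s: 24.55
eef_pos: [0.5381, -0.1291, 0.192]
eef_rot: [0.001, 0.999, -0.043, 0.001]
wrist_force: [-0.5, 0.4, 0.1]
opening: 0.154
grasp_force: 58.8
tool y -94.92524323960563
```

View pics/w6c.png

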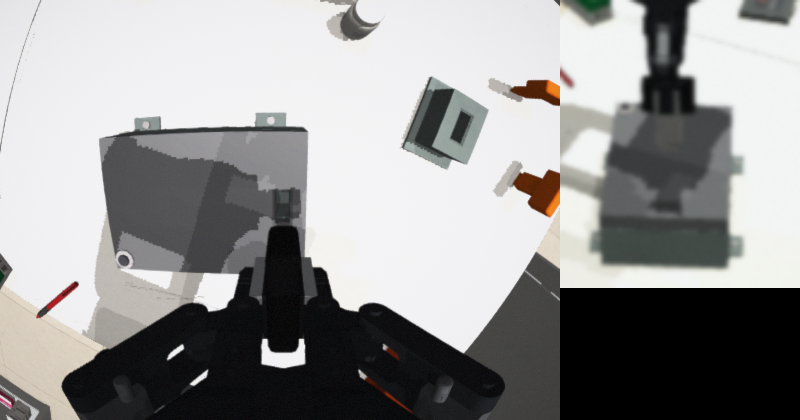

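```bash
python3 - <<'E'
from h import *
np.set_printoptions(precision=4,suppress=True,linewidth=200)
from scipy.optimize import least_squares
o=ctrl.get_obs(); c=camera("wrist"); t=cv2.imread("pics/top5.png"); T=camera("top"); w=cv2.imread("pics/w6.png")
co=plane(c,[[307,131],[100,139]],.067,o)[:,:2]; pin=plane(c,[124,260],.072,o)[0,:2]
d=co[1]-co[0]; y=np.arctan2(d[1],d[0])-np.pi/2; Ry=lambda y:np.array([[np.cos(y),-np.sin(y)],[np.sin(y),np.cos(y)]])
print(co,pin,"yaw edge",y,"len",np.hypot(*d))
v=pin-co[0]; print("yaw diag",np.arctan2(v[1],v[0])-np.arctan2(173,-117),np.hypot(*v),np.hypot(117,173))
for yy in(-.08,-.09,-.1): print(yy,"slot from corner",co[0]+Ry(yy)@[-.064,.02],"from pin",pin+Ry(yy)@[.053,-.153])
# project predicted points into the wrist image
H=np.array(c["hand_eye"]);W=rq(o["eef_rot"])
def proj(p):
    q=H[:3,:3].T@(W.inv().apply(np.array(p)-o["eef_pos"])-H[:3,3]); r=np.arctan2(np.hypot(q[0],q[1]),q[2]); u=q[:2]/np.hypot(q[0],q[1])*r; return u*c["fx"]+[c["cx"],c["cy"]]
Rt=W.as_matrix(); e=np.array(o["eef_pos"])
print("foot",[proj(e+Rt@[a,b,.056]).round(1) for a in(.009,-.009) for b in(-.002,.002)])
print("slot",[proj([*(np.array([.537,-.129])+Ry(-.09)@[a,b]),.067]).round(1) for a in(.0145,-.0145) for b in(.0065,-.0065)])
g=w.sum(2)//3; print(g[180:236:2,262:308:2])
g=t.sum(2)//3; print(g[200:220,314:330])
E
```

```text
[[ 0.5967 -0.1536]
 [ 0.6129  0.0265]] [0.4977 0.0267] yaw edge -0.08995502394869237 len 0.1808414977775211
yaw diag -0.09285514667203154 0.20569382440027167 208.84922791334424
-0.08 slot from corner [ 0.5345 -0.1286] from pin [ 0.5383 -0.13  ]
-0.09 slot from corner [ 0.5347 -0.1279] from pin [ 0.5368 -0.1304]
-0.1 slot from corner [ 0.535  -0.1273] from pin [ 0.5352 -0.1308]
foot [array([280.7, 222.3]), array([287.1, 222.2]), array([280.8, 248.4]), array([287. , 248.4])]
slot [array([274.8, 188.3]), array([290.7, 188.3]), array([275. , 221.4]), array([290.4, 221.4])]
[[153 159 156 149 136 137 138 139 140 140 140 141 139 139 139 139 138 140 141 143 141 141 161]
 [155 156 157 148 141 137 139 139 139 139 139 140 142 139 141 140 141 140 141 140 141 139 160]
 [156 156 156 156 152 148 150 139 140 138 137 140 139 137 141 139 140 141 141 140 140 140 159]
 [157 157 159 157 158 159 156 141 139 138 140 139 139 140 140 136 139 138 141 138 142 142 172]
 [157 152 158 156 155 146 143 109 128 139 137 136 128 132  98  74  82 134 137 139 140 141 178]
 [120  93 137 119  94  82  61  60  77  83  72  71
[... 2777 characters left out ...]
  59  59  61  60  60  59  58]
 [ 60  61  61  61  61  59  58  57  59  58  61  57  58  60  60  58]
 [ 60  60  59  60  61  58  59  60  58  59  60  61  60  57  59  59]
 [ 60  59  60  58  61  60  58  60  55  52  52  52  54  55  54  59]
 [ 61  59  60  58  60  60  62  59  55  44  40  42  43  42  48  53]
 [ 61  59  61  59  59  60  58  59  55  41  37  37  35  36  45  55]
 [ 62  60  59  59  58  60  60  59  55  48  45  36  33  37  45  56]
 [ 61  59  59  63  59  60  61  59  54  50  47  40  33  35  46  55]
 [ 59  60  60  62  58  60  58  57  53  49  45  36  34  37  47  59]
 [ 60  61  60  61  60  62  60  59  53  49  46  37  33  36  46  55]
 [ 60  60  59  62  59  58  58  56  52  51  44  37  33  36  47  57]]
```

```bash
python3 -m pendant '[[-0.005,0,0,0,0,-0.003],[0,0,-0.15,0,0,0],[0,0,-0.15,0,0,0],[0,0,-0.03,0,0,0],[0,0,-0.03,0,0,0],[0,0,-0.02,0,0,0],[0,0,0,0,0,0],[0,0,0,0,0,0],[0,0,0,0,0,0],[0,0,0,0,0,0]]'
```

```text
time_s: 26.0
eef_pos: [0.5367, -0.1287, 0.1151]
eef_rot: [0.0, 0.999, -0.045, 0.0]
wrist_force: [1.2, -0.1, -0.5]
opening: 0.155
grasp_force: 58.8
```

Tip is in without resistance; continue slowly through the lid.

```bash
python3 -m pendant '[[0,0,-0.02,0,0,0],[0,0,-0.02,0,0,0],[0,0,-0.02,0,0,0],[0,0,-0.02,0,0,0],[0,0,-0.02,0,0,0],[0,0,0,0,0,0],[0,0,0,0,0,0],[0,0,0,0,0,0],[0,0,0,0,0,0],[0,0,0,0,0,0]]'
```

```text
time_s: 27.25
eef_pos: [0.5365, -0.1286, 0.0949]
eef_rot: [-0.0, 0.999, -0.045, -0.0]
wrist_force: [-1.5, 1.0, -1.2]
opening: 0.152
grasp_force: 59.0
```

```bash
python3 -m pendant '[[0,0,-0.02,0,0,0],[0,0,-0.02,0,0,0],[0,0,-0.02,0,0,0],[0,0,-0.01,0,0,0],[0,0,-0.005,0,0,0],[0,0,0,0,0,0],[0,0,0,0,0,0],[0,0,0,0,0,0],[0,0,0,0,0,0],[0,0,0,0,0,0]]'
```

```text
time_s: 28.5
eef_pos: [0.5365, -0.1286, 0.0798]
eef_rot: [-0.0, 0.999, -0.045, -0.0]
wrist_force: [-2.4, -0.1, -1.6]
opening: 0.155
grasp_force: 58.9
```

```bash
python3 -m pendant '[[0,0,-0.005,0,0,0],[0,0,-0.005,0,0,0],[0,0,0,0,0,0],[0,0,0,0,0,0],[0,0,0,0,0,0],[0,0,0,0,0,0],[0,0,0,0,0,0],[0,0,0,0,0,0],[0,0,0,0,0,0],[0,0,0,0,0,0]]'
```

```text
time_s: 29.75
eef_pos: [0.5365, -0.1286, 0.0779]
eef_rot: [-0.0, 0.999, -0.045, -0.0]
wrist_force: [-5.2, 0.3, 1.9]
opening: 0.158
grasp_force: 59.2
```

```bash
python3 -m pendant '[[0,0,0,0,0,0],[0,0,0,0,0,0],[0,0,0,0,0,0],[0,0,0,0,0,0],[0,0,0,0,0,0],[0,0,0.05,0,0,0],[0,0,0.2,0,0,0],[0,0,0.25,0,0,0],[0,0,0.2,0,0,0],[0,0,0,0,0,0]]' 0.0
python3 -m pendant '[[-0.3,0,0,0,0,0],[-0.25,0,0,0,0,0],[0,0,0,0,0,0],[0,0,0,0,0,0],[0,0,0,0,0,0],[0,0,0,0,0,0],[0,0,0,0,0,0],[0,0,0,0,0,0],[0,0,0,0,0,0],[0,0,0,0,0,0]]'
python3 - <<'E'
from h import *
np.set_printoptions(precision=4,suppress=True,linewidth=200)
c,o=shot("wrist","pics/w7.png"); H=np.array(c["hand_eye"]);W=rq(o["eef_rot"])
def proj(p):
    q=H[:3,:3].T@(W.inv().apply(np.array(p)-o["eef_pos"])-H[:3,3]); r=np.arctan2(np.hypot(q[0],q[1]),q[2]); return q[:2]/np.hypot(q[0],q[1])*r*c["fx"]+[c["cx"],c["cy"]]
y=-.09;R2=np.array([[np.cos(y),-np.sin(y)],[np.sin(y),np.cos(y)]])
for z in(.067,.103): print(z,[proj([*(np.array([.5365,-.1285])+R2@[a,b]),z]).round(1).tolist() for a in(.025,-.025) for b in(.007,-.007)])
u,v=proj([.5365,-.1285,.1]).astype(int)
x0,y0=max(u-50,0),max(v-60,0); m=(c["color"][y0:y0+120,x0:x0+100].max(2)<25).astype(np.uint8)
n,lab,st,ce=cv2.connectedComponentsWithStats(m)
for s in st[1:]:
    if s[4]>100: print("black blob",s[0]+x0,s[1]+y0,s[2:])
i=1+st[1:,4].argmax(); ys,xs=np.where(lab==i); q=plane(c,np.c_[xs+x0,ys+y0],.103,o)[:,:2].astype(np.float32)*1000
print(cv2.minAreaRect(q))
E
```

```text
time_s: 31.0
eef_pos: [0.539, -0.1297, 0.2229]
eef_rot: [0.002, 0.999, -0.045, 0.004]
wrist_force: [-0.1, -0.4, -0.4]
opening: 0.504
grasp_force: 0.0
time_s: 32.25
eef_pos: [0.4266, -0.1286, 0.2179]
eef_rot: [-0.0, 0.999, -0.045, -0.0]
wrist_force: [-0.8, 0.3, 0.8]
opening: 0.496
grasp_force: 0.0
0.067 [[263.3, 45.2], [279.7, 44.9], [263.6, 101.3], [279.8, 101.2]]
0.103 [[260.6, 36.6], [279.3, 36.4], [260.9, 100.7], [279.4, 100.5]]
black blob 261 38 [ 18  62 361]
((536.5318603515625, -128.11708068847656), (12.800110816955566, 47.66923141479492), 84.61190032958984)
```

```bash
python3 -m pendant '[[0.275,0,0,0,0,0],[0.275,0,0,0,0,0],[0,0,0,0,0,0],[0,0,-0.2,0,0,0],[0,0,-0.2,0,0,0],[0,0,-0.07,0,0,0],[0,0,0,0,0,0],[0,0,0,0,0,0],[0,0,0,0,0,0],[0,0,0,0,0,0]]' -1
python3 -m pendant '[[0,0,-0.01,0,0,0],[0,0,-0.01,0,0,0],[0,0,-0.01,0,0,0],[0,0,-0.005,0,0,0],[0,0,0,0,0,0],[0,0,0,0,0,0],[0,0,0,0,0,0],[0,0,0,0,0,0],[0,0,0,0,0,0],[0,0,0,0,0,0]]'
```

```text
time_s: 33.55
eef_pos: [0.5372, -0.1289, 0.1249]
eef_rot: [0.0, 0.999, -0.045, 0.001]
wrist_force: [-0.2, -0.8, 0.0]
opening: 0.003
grasp_force: 0.0
time_s: 34.8
eef_pos: [0.5366, -0.1286, 0.1169]
eef_rot: [-0.0, 0.999, -0.045, -0.0]
wrist_force: [-0.1, 0.1, 0.7]
opening: 0.003
grasp_force: 0.0
```

```bash
python3 -m pendant '[[0,0,-0.005,0,0,0],[0,0,-0.005,0,0,0],[0,0,-0.005,0,0,0],[0,0,-0.005,0,0,0],[0,0,-0.005,0,0,0],[0,0,0,0,0,0],[0,0,0,0,0,0],[0,0,0,0,0,0],[0,0,0,0,0,0],[0,0,0,0,0,0]]'
```

```text
time_s: 36.05
eef_pos: [0.5367, -0.1286, 0.1119]
eef_rot: [0.0, 0.999, -0.045, 0.0]
wrist_force: [0.3, 0.1, -0.1]
opening: -0.0
grasp_force: 0.0
```

```bash
python3 -m pendant '[[0,0,-0.005,0,0,0],[0,0,-0.005,0,0,0],[0,0,0,0,0,0],[0,0,0,0,0,0],[0,0,0,0,0,0],[0,0,0,0,0,0],[0,0,0,0,0,0],[0,0,0,0,0,0],[0,0,0,0,0,0],[0,0,0,0,0,0]]'
```

```text
time_s: 37.3
eef_pos: [0.537, -0.1288, 0.111]
eef_rot: [0.0, 0.999, -0.045, 0.0]
wrist_force: [-2.1, 1.2, 7.2]
opening: 0.005
grasp_force: 4.0
```

```bash
python3 -m pendant '[[0,0,0.05,0,0,0],[0,0,0.2,0,0,0],[0,0,0.25,0,0,0],[0,0,0.1,0,0,0],[-0.25,0,0,0,0,0],[-0.25,0,0,0,0,0],[0,0,0,0,0,0],[0,0,0,0,0,0],[0,0,0,0,0,0],[0,0,0,0,0,0]]'
python3 - <<'E'
from h import *
c,o=shot("wrist","pics/w8.png"); m=(c["color"][10:130,220:320].max(2)<25).astype(np.uint8)
n,lab,st,ce=cv2.connectedComponentsWithStats(m); i=1+st[1:,4].argmax(); ys,xs=np.where(lab==i)
print(cv2.minAreaRect(plane(c,np.c_[xs+220,ys+10],.103,o)[:,:2].astype(np.float32)*1000)); print(ctrl.hand_in())
E
```

```text
time_s: 38.55
eef_pos: [0.4373, -0.1287, 0.2299]
eef_rot: [-0.0, 0.999, -0.045, -0.0]
wrist_force: [0.8, 0.7, -0.3]
opening: -0.0
grasp_force: 0.0
((536.6846923828125, -127.88380432128906), (12.669264793395996, 47.06222915649414), 84.55379486083984)
the job is handed in; nothing more can be done
None
```

I handed the job in at about 38.6 s: the carton lies flat in the pocket, the lid is shut to its stop, and the key is fully home and let go; no move was made near the bottles or the green carton, though I did not re-check their positions by camera.

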